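Tip the standing carton onto its back and push it home into the corner stop

TASK

The small cardboard carton stands on its end with its printed label towards you. Tip it over backwards, away from you, by pushing on it, so that it lies on its back with the label up; then push it along the worktop until it lies square and snug in the corner of the low metal stop, touching both fences. Only push it with the fingers, never lift or carry it, and leave the other things on the bench where they are.

Things in the scene. Friction and masses are not known exactly. Their poses are not given: they have to be found in the camera images.
- carton_center (a point): Centre of the loose, closed cardboard carton (60 deep, 52 wide, 90 mm tall as it stands on its end, about 0.09 kg). Axes at the start: y up along the 90 mm, x level from the label face to the plain back (the way it has to fall), z level to the right. Centre 45 mm above the worktop standing, 30 mm lying on its back (then 90 mm long in the direction it fell, 52 wide, 60 high).
- carton_label (a point): Centre of the carton's label face (52 x 90 mm), 30 mm from the carton's centre; 60 mm above the worktop when the carton lies on its back.
- carton_top (a point): Centre of the end of the carton that is uppermost at the start (60 x 52 mm), 45 mm from the carton's centre, 90 mm above the worktop at the start; it is the end that comes to lie against the back fence.
- corner_stop: Fixed L-shaped aluminium stop, fences 24 mm high, 8 thick. Origin: inner corner on the worktop; x away from the robot (yaw up to 0.4 rad), y left, z up. Back fence: inner face x = 0, from y = 0 to -120 mm. Side fence: inner face y = 0, from x = 0 to -110 mm. Feet at left. The carton starts inside, at -x -y, its x within 0.25 rad of the stop's x. Home of the carton's centre: x = -45, y = -26 mm.
- sleeve: Bystander: plain steel sleeve, 43 mm across, 42 mm high, standing; origin at the centre of its underside. Loose.
- bush: Bystander: flanged brass bush, 38 mm across, 34 mm high, standing on its flange; origin at the centre of its underside. Loose.
- spring: Bystander: steel coil spring standing on end, 28 mm across, 55 mm high; origin at the centre of its underside. Loose.
- valve_block: Bystander: small grey die-cast valve block, 40 x 72 x 44 mm high; origin at the centre of its underside. Loose.
- grease_tub: Bystander: round tub with a lid, 68 mm across, 52 mm high, to the right of the work; origin at the centre of its underside. Loose.
There are look-alikes about, which are no part of the job. What is shaped like the part that bears carton_center but yellow is not meant.

How it is judged:
On the way:
1. the carton lies on its back, label up (height (world z) of carton_label above 0.055 m and height (world z) of carton_center below 0.034 m), for 0.2 s.
At the end, for the whole second after the job is handed in: The carton lies at rest on its back, label up, the end that was uppermost towards the back fence, its centre no more than 5 mm short of the home place off either fence (so it touches both or nearly so) and within 0.07 rad (4 degrees) of square to the stop (height (world z) of carton_label above 0.056 m and height (world z) of carton_center below 0.034 m and x of carton_center in the frame of corner_stop between -0.05 and -0.041 m and y of carton_center in the frame of corner_stop between -0.031 and -0.022 m and x of carton_top in the frame of corner_stop above -0.006 m and angle between the y axis of carton and the x axis of corner_stop, either way round below 0.07 rad and linear speed of carton below 0.01 m/s).
It fails at once if the carton is lifted or carried (its centre rises above what tipping needs) (height (world z) of carton_center above 0.064 m or (angle between carton's own y axis and vertical between 1.3 and 1.84 rad and height (world z) of carton_center above 0.05 m)).
It fails at once if another thing on the bench is pushed away or knocked over (moved more than 15 mm) (distance of any of sleeve, bush, spring, valve_block, grease_tub from where it was at the start of the episode above 0.015 m).
It also fails if it takes over 51 s, if anything falls off the work surface, if the arm or the gripper's body presses on something with over 40 N, if the wrist force passes 120 N, or if a joint passes its speed limit or range.

ROBOT

A 6-joint arm with a two-finger parallel gripper is mounted at the origin on a cart in front of the work surface, level with it; the furniture and walls round the work are solid. World frame = base frame: x ahead of the robot, y to its left, z up, the work surface at z = 0. Lengths are in m, angles in rad, forces in N, time in s.
With the tool pointing down it reaches from about 0.225 to 0.875 m from the base axis. Payload 3.4 kg.
Tool frame: the origin (TCP) lies between the finger pads; the fingertips stand 17 mm ahead of it and the grasp point (between the pads) lies 2 mm behind it; y points along the fingers, z is the direction in which the jaws open and shut, and the axes are right-handed (so a half turn about y gives the same grasp; the last joint's range is limited). The gripper opens to 85 mm and grips with 20 to 120 N. Pads are 22 mm wide; open, the fingers measure 114 mm over their backs; the gripper's body (76 mm by 85 mm) begins 54 mm behind the grasp point. The pads swing forward as they close: fully open they stand 13 mm farther back than shut.
Start: joints at [-1.361, 0.276, 1.505, -0, 1.361, -0.121], TCP at [0.187, -0.544, 0.248] pointing down, gripper open.
Joint ranges: [-2.89, 2.89], [-0.75, 2.08], [0.22, 2.7], [-1.18, 4.32], [0.11, 2.71], [-2.7, 2.7]. Speed limits (rad/s): [2.57, 2.57, 3.14, 3.14, 3.14, 3.14].

INTERFACE

Orientations are given as a unit quaternion [w, x, y, z].
In Python, from rig import manip, get_image, camera_model, sign_off, spot_in, silhouettes, spot_point gives the robot as it stands.
- The arm moves only by the tool jog_arm, never from a script. Its argument "targets" is a list of rows, each a list of 3 entries, a list of its own where there are three numbers: the finger opening in m, from 0 to 0.0854, then the shift along the world's x, y, z in m, then the turn about the world's z in rad. In form: [[claw, [x, y, z], spin], ...]. A call has 1 to 10 rows; each row shifts and turns the commanded pose from where the row before left it; what a row does not reach is not made up. A row lasts 1/8 s, in which the tool goes at most 62.5 mm and 10.7 degrees, less where a joint would pass 70% of its speed; a pose out of reach is approached as far as the arm can. A call with a gripper value outside its range is refused whole. The fingers move at their own pace and stop on an object; "force" is the grip in N (left out, the last holds). Time passes only in rows, so rows that do not move let the fingers close. It gives the time, the measured TCP pose, the force and the opening at its end, in the units of the state.
- manip.get_state(): the state, without advancing time (a new reading comes with each control period).
- get_image(name): name is "scene" or "top" or "wrist"; returns (picture, depth): 400x640x3 uint8, red, green, blue; 400x640 float32, m along the optical axis (not along the pixel's ray), 0 where there is no reading.
- camera_model(name): a dict with "mtx" (3x3 intrinsics, pixels), "world_from_camera" (4x4, takes a point from camera to world coordinates). Camera axes: x right, y up, looking along -z (the intrinsics and any distortion apply to the point x, -y, -z); pixel columns grow to the right and rows downward; lengths in m; the calibration is good to about 2 mm. A picture is of the moment at which its call begins: read the wrist's pose just before it. camera_model takes no time and is no camera call; for the wrist camera it gives the pose at the moment of the call.
- sign_off(): hands the job in, once; it reports no verdict.
Trained networks look in the newest picture that a camera, given by its name, has taken for a name from the list of things; names that differ only in an ending like _2 or _b are one class to them, and where a whole thing is asked for, a point or a joint stands for the part that bears it (a point fixed in the world has none). Each returns a list of dicts, best first, with "score" (0 to 1); they miss things now and then, are a little off and sometimes report something else, mostly with a low value. They report only what shows in the picture. A call takes as long as a camera call. They do not tell look-alikes from the thing itself.
- spot_in(name, camera): "position" ([column, row] in pixels, amid what is visible of it).
- silhouettes(name, camera): "mask" (400x640 bool, what is visible of it) and "position" ([column, row] in pixels, amid what is visible of it).
- spot_point(name, camera): "position" ([column, row] in pixels: a listed point, or the origin of a listed thing).
The state is a dict: "clock": time; "qpos": joint angles; "qd": joint speeds; "effort": joint torques, N m; "position": TCP position; "ee_rot": TCP orientation; "contact_force": force on the tool from outside, world axes, zero at the start; "moment": the same for the moment, N m; "width": finger opening in m.
Only numpy, scipy, OpenCV 4.12 (cv2) and the standard library are available. Lean on these libraries where they do the work, as an engineer would, in place of code of your own. Each camera call takes 0.05 s, during which the arm holds its last target.

## Working session

There is one attempt and no reset: what is moved stays moved. The work goes in short steps, Python scripts to look and compute and a tool call to move; the robot and the scene stay as the last step left them, time stands still between calls to the robot, and variables do not carry over. Pictures are saved under pics/ and viewed, and the job is handed in when it is done.

Besides the shell and the picture viewer there is one more tool, called after "Emit:" as name(argument=value, ...) on one line, values as JSON. jog_arm: Moves the arm, as the interface text tells. Its arguments: {"type":"object","properties":{"targets":{"type":"array","items":{"type":"array"}},"force":{"type":"number"}},"required":["targets"]}

```bash
mkdir -p pics; ls
cat > h.py <<'E'
import numpy as np, cv2
from rig import manip, get_image, camera_model, sign_off, spot_in, silhouettes, spot_point
def save(img,n): cv2.imwrite('pics/'+n,img[:,:,::-1])
def unproj(cam,u,v,d,M=None):
    m=M or camera_model(cam); K=m['mtx']; T=np.array(m['world_from_camera'])
    K=np.array(K)
    x=(u-K[0,2])/K[0,0]*d; y=(v-K[1,2])/K[1,1]*d
    return (T@np.array([x,-y,-d,1]))[:3]
def cloud(cam,depth,mask=None,M=None):
    m=M or camera_model(cam); K=np.array(m['mtx']);T=np.array(m['world_from_camera'])
    v,u=np.nonzero((depth>0)&(mask if mask is not None else True))
    d=depth[v,u]; P=np.stack([(u-K[0,2])/K[0,0]*d,-(v-K[1,2])/K[1,1]*d,-d,np.ones_like(d)])
    return (T@P)[:3].T,u,v
E
python3 - <<'E'
from h import *
print(manip.get_state())
for c in ['scene','top']:
    im,d=get_image(c); save(im,c+'0.png'); print(c,camera_model(c))
    np.savez('pics/%s0.npz'%c,im=im,d=d)
    for n in ['carton_center','corner_stop','sleeve','bush','spring','valve_block','grease_tub']:
        print(n,[(np.round(r['position']),round(r['score'],2)) for r in spot_in(n,c)])
    for n in ['carton_center','carton_label','carton_top','corner_stop']:
        print('pt',n,[(np.round(r['position']),round(r['score'],2)) for r in spot_point(n,c)])
E
```

```text
pics
{'clock': 0.0, 'qpos': array([-1.36096808e+00,  2.76588669e-01,  1.50614176e+00, -4.77664701e-06,
        1.36064738e+00, -1.20994437e-01]), 'qd': array([-0.00137909,  0.00013107, -0.00140285, -0.00071224,  0.00153815,
        0.0008833 ]), 'effort': array([-1.72014797e-04, -4.16775906e+01, -2.45806199e+01,  6.28902762e-05,
        1.11919572e-02, -1.21005687e-05]), 'position': array([ 0.18666687, -0.54334454,  0.24743982]), 'ee_rot': array([ 0.11640147, -0.11646082,  0.69808539, -0.69682449]), 'contact_force': array([ 0.10949235, -0.52170877,  0.27458493]), 'moment': array([ 0.01167854, -0.02031514, -0.05686861]), 'width': 0.08535027771507964}
scene {'mtx': array([[454.59952767,   0.        , 319.29376635],
       [  0.        , 454.59952767, 199.13650249],
       [  0.        ,   0.        ,   1.        ]]), 'world_from_camera': array([[-0.63604136,  0.42809872, -0.6420147 , -0.22290496],
       [-0.77156137, -0.36577825,  0.52047989,  0.59527867],
       [-0.01201824,  0.82640049,  0.56295453,  0.76075648],
       [ 0.        ,  0.        ,  0.        ,  1.        ]])}
carton
[... 1281 characters left out ...]
), 0.71)]
sleeve [(array([248., 207.]), 0.65), (array([367., 251.]), 0.2)]
bush [(array([263., 167.]), 0.74), (array([291., 165.]), 0.73)]
spring [(array([448., 159.]), 0.65)]
valve_block [(array([388., 205.]), 0.56)]
grease_tub [(array([448., 158.]), 0.61)]
pt carton_center [(array([222., 254.]), 0.71), (array([271., 255.]), 0.69), (array([318., 222.]), 0.68), (array([311., 233.]), 0.39)]
pt carton_label [(array([263., 246.]), 0.94), (array([310., 232.]), 0.86), (array([232., 244.]), 0.58)]
pt carton_top [(array([299., 157.]), 0.65), (array([316., 218.]), 0.6), (array([271., 254.]), 0.56), (array([219., 248.]), 0.56)]
pt corner_stop [(array([297., 158.]), 0.88), (array([251., 206.]), 0.17)]
```

Run:
```python
import numpy as np,cv2
for c,b in [('scene',(200,100,250,200)),('top',(180,110,320,200))]:
    im=np.load('pics/%s0.npz'%c)['im'];x,y,w,h=b
    s=min(800//w,600//h)
    cv2.imwrite('pics/%s0c.png'%c,cv2.resize(im[y:y+h,x:x+w,::-1],None,fx=s,fy=s,interpolation=cv2.INTER_CUBIC)); print(c,s)
```

```text
scene 3
top 2
```

View pics/scene0.png

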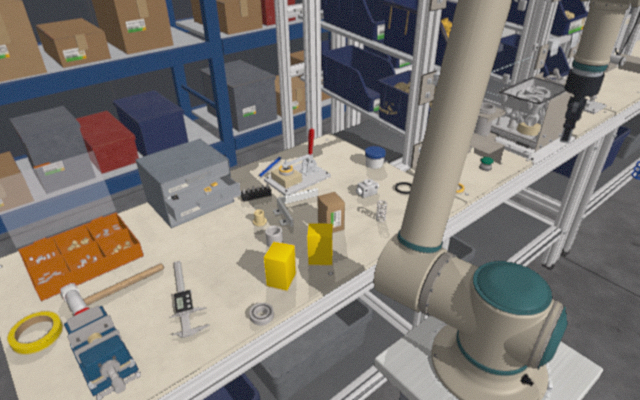

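View pics/scene0c.png

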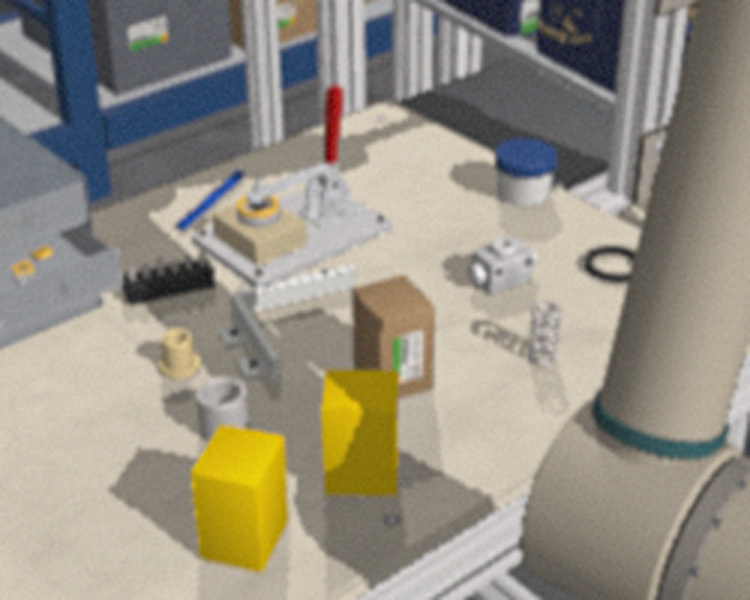

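View pics/top0c.png

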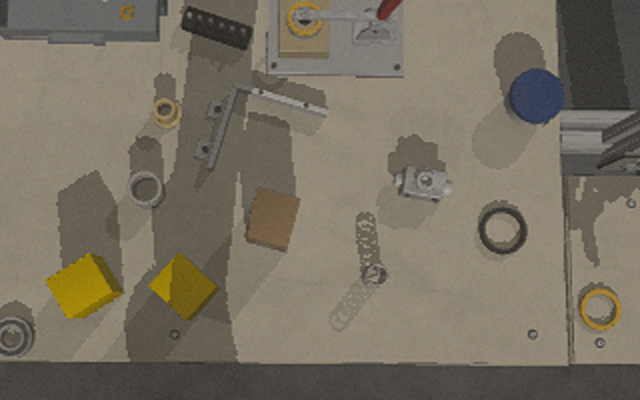

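Candidates for the carton in the top view are brown at (316,220), yellow at (221,252) and yellow at (270,255). The brown one, with the printed label seen in the scene view at (335,219), is the real one. Both yellow ones are look-alikes. Next I'll measure the poses from depth.

```bash
cat > m.py <<'E'
from h import *
def rect(P):
    (c,s,a)=cv2.minAreaRect(P[:,:2].astype(np.float32)*1000)
    return np.round(c,1),np.round(s,1),round(a,1)
E
python3 - <<'E'
from m import *
z=np.load('pics/top0.npz'); im,d=z['im'],z['d']
M=camera_model('top')
P,u,v=cloud('top',d)
hsv=cv2.cvtColor(im,cv2.COLOR_RGB2HSV)[v,u]
def box(u0,u1,v0,v1,z0,z1): return (u>=u0)&(u<=u1)&(v>=v0)&(v<=v1)&(P[:,2]>z0)&(P[:,2]<z1)
b=box(180,500,140,300,-0.01,0.01); print('table z',np.median(P[b,2]))
for n,bb in dict(carton=(295,340,195,245,.07,.11),bk=(293,350,145,175,.012,.04),sd=(278,305,150,200,.012,.04),y1=(195,250,230,275,.07,.11),y2=(250,295,230,275,.07,.11),sleeve=(240,266,190,220,.02,.06),bush=(253,275,155,180,.02,.05),spring=(355,380,235,260,.03,.07),valve=(370,410,185,215,.02,.06),tub=(425,470,140,180,.03,.07)).items():
    k=box(*bb); print(n,k.sum(),np.round(np.median(P[k],0),3),rect(P[k]) if k.sum()>5 else '')
for n,bb in dict(bk=(293,350,145,175,.018,.03),sd=(278,305,150,200,.018,.03)).items():
    k=box(*bb); l=cv2.fitLine(P[k,:2].astype(np.float32)*1000,cv2.DIST_HUBER,0,.01,.01).ravel(); print(n,l, np.degrees(np.arctan2(l[1],l[0])))
for r in spot_point('corner_stop','top'): print(r, unproj('top',*r['position'],1.12))
crop=im[140:270,270:370,::-1]; cv2.imwrite('pics/close.png',cv2.resize(crop,None,fx=4.5,fy=4.5,interpolation=cv2.INTER_CUBIC))
E
```

```text
table z 0.0006846693146751459
carton 578 [ 0.524 -0.051  0.091] (array([524.2, -50.9]), array([52.5, 59.9]), 75.6)
bk 310 [ 0.686 -0.056  0.023] (array([690.9, -63.6]), array([ 67.7, 154. ]), 6.7)
sd 194 [0.655 0.011 0.024] (array([647.1,   7.9]), array([ 24.5, 118.8]), 69.7)
y1 633 [0.442 0.171 0.09 ] (array([441.8, 173.1]), array([53.5, 60.8]), 32.4)
y2 600 [0.442 0.052 0.091] (array([442.4,  52.7]), array([60. , 52.5]), 48.4)
sleeve 148 [0.564 0.107 0.041] (array([563.8, 107. ]), array([42. , 40.2]), 44.8)
bush 74 [0.666 0.087 0.034] (array([665.5,  86.4]), array([26.8, 25.8]), 4.5)
spring 64 [ 0.46  -0.18   0.054] (array([ 459. , -178.1]), array([26.6, 26.4]), 71.8)
valve 378 [ 0.575 -0.239  0.036] (array([ 575.3, -240.4]), array([71.8, 40. ]), 83.2)
tub 598 [ 0.684 -0.379  0.053] (array([ 684.8, -381.7]), array([65.7, 68.9]), 1.3)
bk [ 2.2514060e-01  9.7432631e-01  6.8265186e+02 -5.8575142e+01] 76.98885
sd [ 9.4993901e-01 -3.1243539e-01  6.4914441e+02  1.1795044e+01] -18.206059
{'position': [297.4, 158.5], 'score': 0.88} [ 0.68172617 -0.00252269  0.03230912]
{'position': [251.2, 205.8], 'score': 0.17} [0.56198442 0.11299257 0.01325961]
```

View pics/close.png

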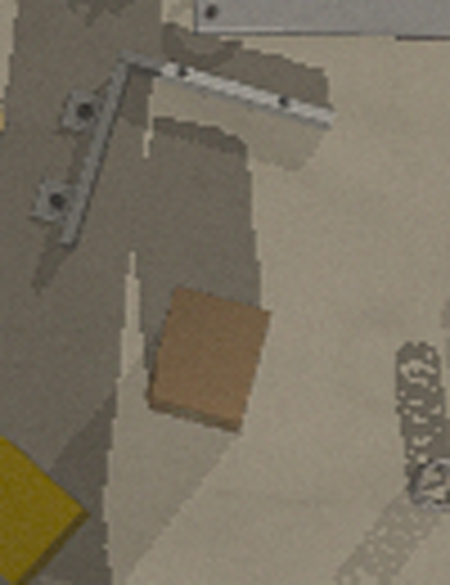

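The close crop confirms the brown carton, almost aligned with the stop. The corner is at about px (297,157). Next I'll refine the stop frame and the tool axes.

```bash
cat > stopfit.py <<'E'
from m import *
from scipy.optimize import least_squares
def ransac(Q,th=1.2,n=800,seed=0):
    r=np.random.default_rng(seed);best=None
    for _ in range(n):
        a,b=Q[r.choice(len(Q),2,replace=False)]
        t=b-a;L=np.linalg.norm(t)
        if L<40: continue
        nn=np.array([-t[1],t[0]])/L; k=abs((Q-a)@nn)<4
        if best is None or k.sum()>best.sum(): best=k
    return best
E
python3 - <<'E'
from stopfit import *
from scipy.spatial.transform import Rotation as R
s=manip.get_state(); q=s['ee_rot']; print(np.round(R.from_quat([*q[1:],q[0]]).as_matrix(),3))
z=np.load('pics/top0.npz'); im,d=z['im'],z['d']
P,u,v=cloud('top',d)
for n,bb in dict(bk=(300,347,150,175),sd=(280,298,158,195)).items():
    k=(u>=bb[0])&(u<=bb[1])&(v>=bb[2])&(v<=bb[3])&(P[:,2]>.019)&(P[:,2]<.03)&(P[:,0]<.71)
    Q=P[k,:2]*1000; b=ransac(Q); Q=Q[b]
    c=Q.mean(0); U,S,V=np.linalg.svd(Q-c); t=V[0]*np.sign(V[0][0]); nn=np.array([-t[1],t[0]]); e=(Q-c)@nn
    al=(Q-c)@t
    print(n,len(Q),'c',c.round(1),'t',t.round(3),'ang',np.degrees(np.arctan2(t[1],t[0])).round(2),'width',np.percentile(e,[2,98]).round(1),'ends',(c+t*al.min()).round(1),(c+t*al.max()).round(1), 'z',np.median(P[k,2]))
E
```

```text
[[-0.946  0.     0.325]
 [-0.325 -0.    -0.946]
 [-0.    -1.     0.   ]]
bk 147 c [682.2 -64.4] t [0.274 0.962] ang 74.08 width [-4.   3.7] ends [ 666.2 -120.6] [698.4  -7.9] z 0.024431862544436855
sd 121 c [637.8  16.2] t [ 0.962 -0.274] ang -15.92 width [-3.6  3.9] ends [591.6  29.4] [686.8   2.3] z 0.024626293516336606
```

Stop frame: yaw −15.9°, and the two fences agree at exactly 90°. The inner corner is at (695.5, −4.3) mm, and the carton sits at x'≈−152, y'≈−92. I'll approach at height, with the jaws along the stop's y.

Emit:
jog_arm(targets=[[0.02,[0.0267,0.0512,0],-0.061],[0.02,[0.0267,0.0512,0],-0.061],[0.02,[0.0267,0.0512,0],-0.061],[0.02,[0.0267,0.0512,0],-0.061],[0.02,[0.0267,0.0512,0],-0.061],[0.02,[0.0267,0.0512,0],-0.061],[0.02,[0.0267,0.0512,0],-0.061],[0.02,[0.0267,0.0512,0],-0.061],[0.02,[0.0267,0.0512,0],-0.061],[0.02,[0.0267,0.0512,0],-0.061]], force=20)

```text
clock: 2.5
position: [0.4545, -0.0301, 0.2487]
ee_rot: [0.099, -0.099, -0.7, 0.7]
contact_force: [1.2, -1.2, 0.1]
width: 0.0201
```

```bash
cat > st.py <<'E'
from m import *
from scipy.spatial.transform import Rotation as R
C=np.array([.6955,-.0043]);t=-0.2779
X=np.array([np.cos(t),np.sin(t)]);Y=np.array([-np.sin(t),np.cos(t)])
def rel(p): p=np.asarray(p)[:2]-C; return np.round([p@X*1000,p@Y*1000],1)
def stat():
    s=manip.get_state();q=s['ee_rot'];m=R.from_quat([*q[1:],q[0]]).as_matrix()
    print('t',s['clock'],'pos',s['position'].round(4),'rel',rel(s['position']),'jawang',np.degrees(np.arctan2(m[1,2],m[0,2])).round(2),'ydir',m[:,1].round(3),'F',s['contact_force'].round(1),'q',s['qpos'].round(2),'w',round(s['width'],4))
E
python3 - <<'E'
from st import *
stat()
im,d=get_image('wrist'); save(im,'w1.png'); im,d=get_image('top'); save(im,'t1.png')
E
```

```text
t 2.5 pos [ 0.4545 -0.0301  0.2487] rel [-224.7  -90.9] jawang -106.1 ydir [ 0.001 -0.001 -1.   ] F [ 1.2 -1.2  0.1] q [-0.22  0.09  1.74 -0.    1.31  1.63] w 0.0201
```

View pics/w1.png

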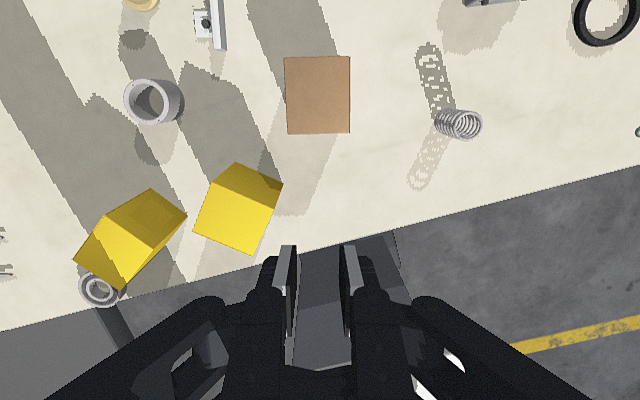

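View pics/t1.png

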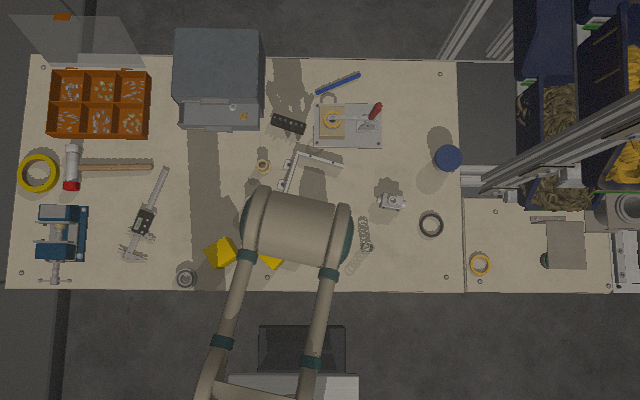

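The wrist view shows the brown carton at (317,95), dead ahead and square to the fingers. The yellow look-alike at (238,208) is clear of the path. Descending.

Emit:
jog_arm(targets=[[0.02,[0,0,-0.05],0],[0.02,[0,0,-0.05],0],[0.02,[0,0,-0.03],0],[0.02,[0,0,-0.018],0],[0.02,[0,0,0],0]])

```text
clock: 3.22
position: [0.4525, -0.0323, 0.0993]
ee_rot: [0.1, -0.097, -0.7, 0.7]
contact_force: [-0.0, 1.0, -0.1]
width: 0.0204
```

Run:
```python
from st import *
stat(); print(camera_model('wrist')['world_from_camera'].round(3))
im,d=get_image('scene'); save(im[140:300,220:420].repeat(4,0).repeat(4,1),'s2.png')
im,d=get_image('wrist'); save(im,'w2.png')
```

```text
t 3.225 pos [ 0.4525 -0.0323  0.0993] rel [-226.   -93.6] jawang -106.01 ydir [-0.003  0.    -1.   ] F [-0.   1.  -0.1] q [-0.22  0.24  1.98 -0.    0.93  1.63] w 0.0204
[[-0.276  0.915  0.294  0.529]
 [-0.961 -0.263 -0.083 -0.054]
 [ 0.002 -0.306  0.952  0.225]
 [ 0.     0.     0.     1.   ]]
```

View pics/s2.png

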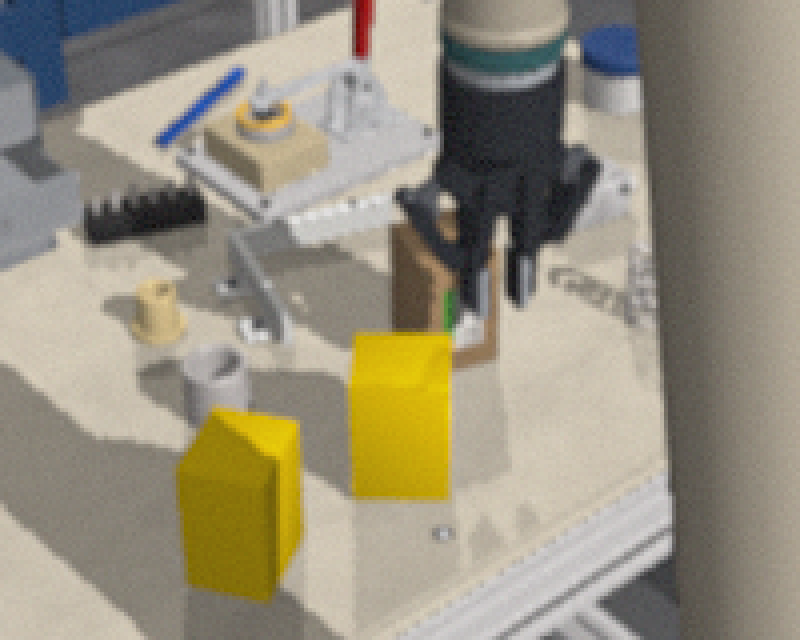

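View pics/w2.png

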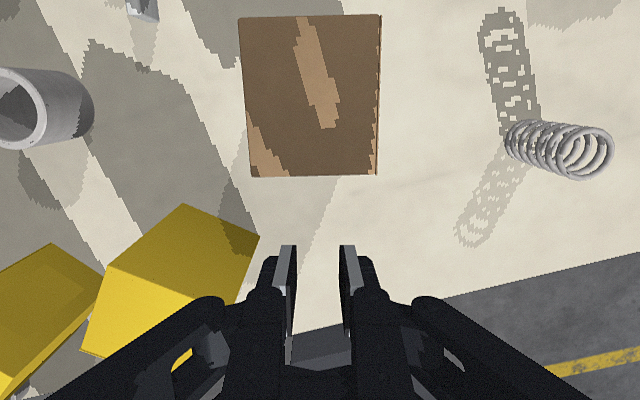

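Emit:
jog_arm(targets=[[0.02,[0.0231,-0.006,0],0],[0.02,[0.0058,-0.0016,0],0],[0.02,[0.0058,-0.0016,0],0],[0.02,[0.0058,-0.0016,0],0],[0.02,[0.0058,-0.0016,0],0],[0.02,[0.0058,-0.0016,0],0]])

```text
clock: 4.08
position: [0.5061, -0.0459, 0.1004]
ee_rot: [0.098, -0.098, -0.7, 0.7]
contact_force: [-0.4, 0.4, -0.2]
width: 0.0201
```

Run:
```python
from st import *
stat()
im,d=get_image('scene'); save(im[140:300,220:420].repeat(4,0).repeat(4,1),'s3.png')
im,d=get_image('wrist'); save(im,'w3.png')
```

```text
t 4.075 pos [ 0.5061 -0.0459  0.1004] rel [-170.7  -92. ] jawang -105.99 ydir [-0. -0. -1.] F [-0.4  0.4 -0.2] q [-0.23  0.31  1.87 -0.    0.97  1.62] w 0.0201
```

View pics/s3.png

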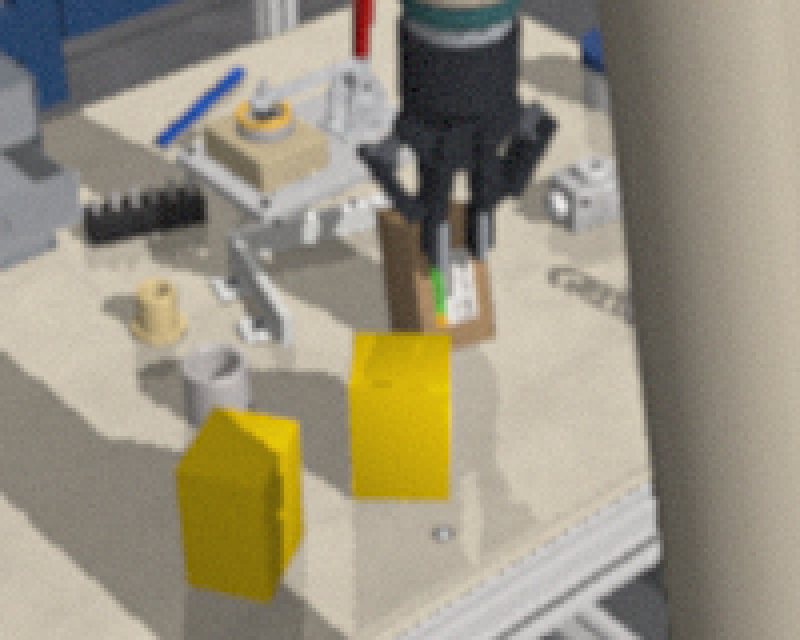

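View pics/w3.png

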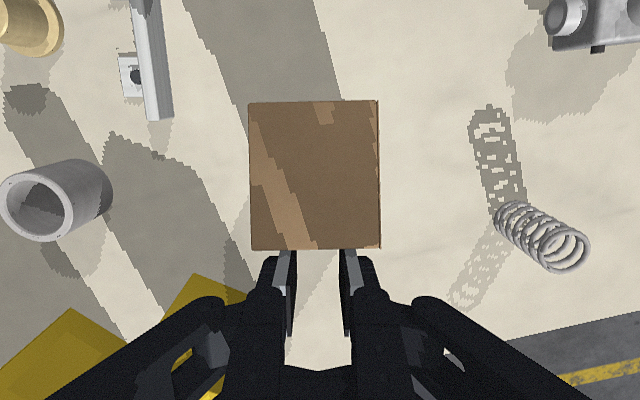

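The carton is leaning back in the scene crop: its front bottom edge is raised at (455,345). I'll keep pushing slowly.

Emit:
jog_arm(targets=[[0.02,[0.0048,-0.0014,0],0],[0.02,[0.0048,-0.0014,0],0],[0.02,[0.0048,-0.0014,0],0],[0.02,[0.0048,-0.0014,0],0],[0.02,[0.0048,-0.0014,0],0],[0.02,[0.0048,-0.0014,0],0]])

```text
clock: 4.92
position: [0.535, -0.0544, 0.1003]
ee_rot: [0.098, -0.098, -0.7, 0.7]
contact_force: [0.5, -0.3, 0.3]
width: 0.0201
```

Run:
```python
from st import *
stat()
im,d=get_image('scene'); save(im[140:300,220:420].repeat(4,0).repeat(4,1),'s4.png')
im,d=get_image('wrist'); save(im,'w4.png')
```

```text
t 4.925 pos [ 0.535  -0.0544  0.1003] rel [-140.6  -92.2] jawang -106.0 ydir [-0. -0. -1.] F [ 0.5 -0.3  0.3] q [-0.23  0.35  1.8  -0.    0.99  1.62] w 0.0201
```

View pics/s4.png

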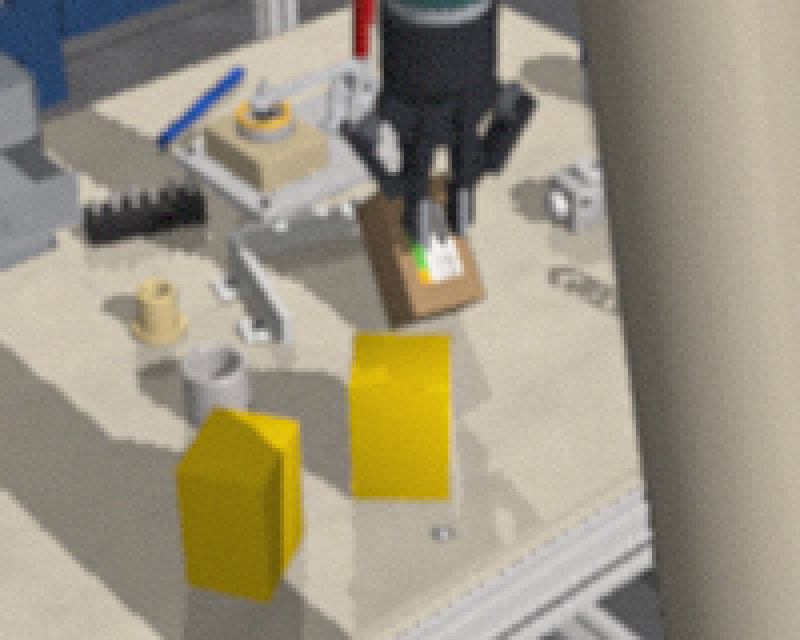

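View pics/w4.png

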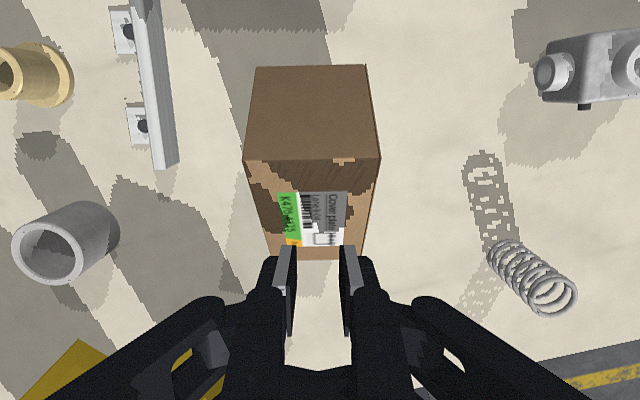

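Tilted to nearly the balance point and still straight. A little further.

Emit:
jog_arm(targets=[[0.02,[0.0048,-0.0014,0],0],[0.02,[0.0048,-0.0014,0],0],[0.02,[0.0048,-0.0014,0],0],[0.02,[0.0048,-0.0014,0],0],[0.02,[0,0,0],0],[0.02,[0,0,0],0]])

```text
clock: 5.78
position: [0.5537, -0.0598, 0.1003]
ee_rot: [0.099, -0.098, -0.7, 0.7]
contact_force: [0.3, -0.4, -0.8]
width: 0.0198
```

Run:
```python
from st import *
stat()
im,d=get_image('scene'); save(im[140:300,220:420].repeat(4,0).repeat(4,1),'s5.png')
im,d=get_image('wrist'); save(im,'w5.png')
```

```text
t 5.775 pos [ 0.5537 -0.0598  0.1003] rel [-121.2  -92.3] jawang -106.0 ydir [-0.  0. -1.] F [ 0.3 -0.4 -0.8] q [-0.23  0.37  1.76 -0.    1.01  1.62] w 0.0198
```

View pics/s5.png

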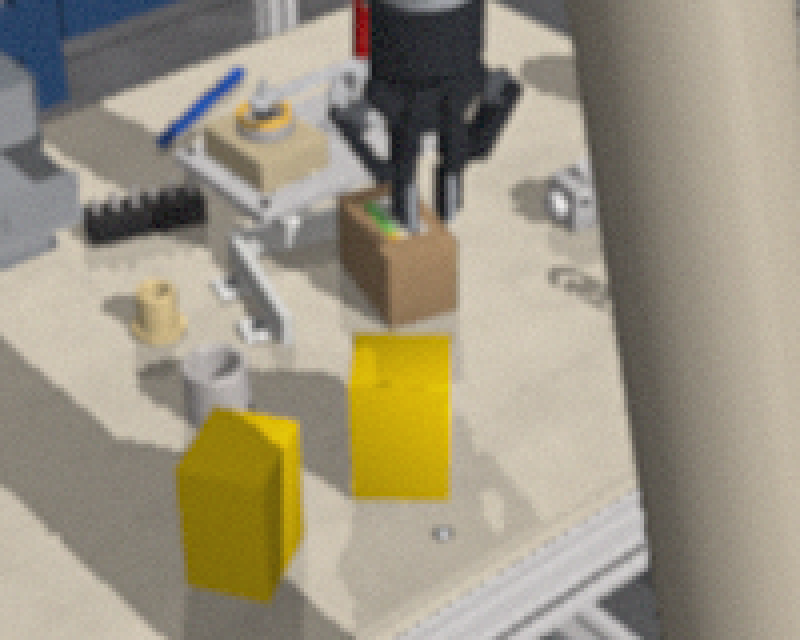

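View pics/w5.png

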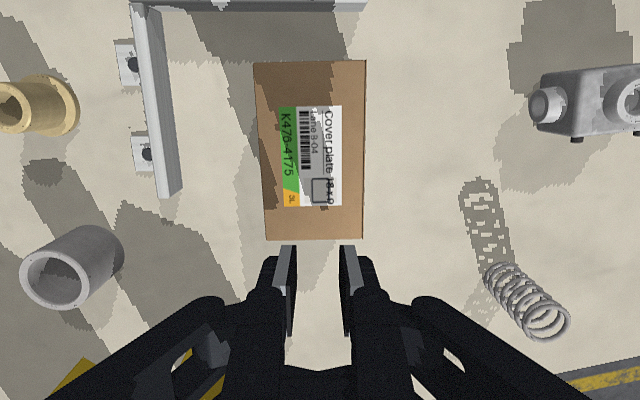

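The carton lies on its back with the label up at wrist px (312,150). Now I'll measure it and plan the sideways push.

```bash
cat > meas.py <<'E'
from st import *
def carton(cam='wrist',name=None):
    M=camera_model(cam); im,d=get_image(cam)
    if name: save(im,name)
    P,u,v=cloud(cam,d,M=M)
    r=(P[:,:2]-C)*1000; a=r@X; b=r@Y
    hsv=cv2.cvtColor(im,cv2.COLOR_RGB2HSV)[v,u]
    k=(P[:,2]>.054)&(P[:,2]<.068)&(a>-190)&(a<30)&(b>-170)&(b<30)
    A=np.zeros(im.shape[:2],np.uint8); A[v[k],u[k]]=255
    n,l,s,_=cv2.connectedComponentsWithStats(A); i=1+np.argmax(s[1:,4]); 
    kk=k&(l[v,u]==i)
    Q=np.stack([a[kk],b[kk]],1).astype(np.float32)
    (c,sz,an)=cv2.minAreaRect(Q)
    print(cam,'carton top n',kk.sum(),'z',np.median(P[kk,2]).round(4),'ctr stop frame',np.round(c,1),'size',np.round(sz,1),'ang',round(an,2))
    return im,d,P,u,v,a,b
E
python3 - <<'E'
from meas import *
stat()
im,d,P,u,v,a,b=carton('wrist')
# fence check in wrist: z .02-.028
for nm,k in dict(back=(a>-2)&(a<14)&(b<-20)&(b>-120),side=(b>-4)&(b<14)&(a<-20)&(a>-108)).items():
    k=k&(P[:,2]>.021)&(P[:,2]<.029)
    if k.sum()>20:
        print(nm,k.sum(),np.percentile((a if nm=='back' else b)[k],[1,5,50,95,99]).round(1))
E
```

```text
t 5.875 pos [ 0.5536 -0.0598  0.1003] rel [-121.3  -92.3] jawang -106.0 ydir [-0. -0. -1.] F [ 0.2  0.1 -0.3] q [-0.23  0.37  1.76 -0.    1.01  1.62] w 0.0199
wrist carton top n 18868 z 0.0603 ctr stop frame [-74.6 -89.9] size [90.1 52.9] ang 1.31
back 763 [1.8 1.8 2.5 3.3 3.5]
side 2257 [-0.   0.3  3.5  7.6  8.2]
```

Emit:
jog_arm(targets=[[0.045,[0,0,0.05],0],[0.045,[0,0,0.03],0],[0.045,[0.003,-0.007,0],0.175],[0.045,[0.003,-0.008,0],0.175],[0.045,[0.003,-0.008,0],0.175],[0.045,[0.003,-0.008,0],0.175],[0.045,[0.003,-0.008,0],0.175],[0.045,[0.003,-0.008,0],0.175],[0.045,[0.003,-0.008,0],0.175],[0.045,[0.003,-0.008,0],0.175]])

```text
clock: 7.18
position: [0.5777, -0.123, 0.1803]
ee_rot: [0.378, -0.378, 0.598, -0.598]
contact_force: [-0.2, -0.3, 0.5]
width: 0.0447
```

Emit:
jog_arm(targets=[[0.045,[0.0043,-0.0075,0],0.172],[0.045,[0,0,-0.04],0],[0.045,[0,0,0],0]])

```text
clock: 7.55
position: [0.5797, -0.1296, 0.1377]
ee_rot: [0.424, -0.427, 0.567, -0.562]
contact_force: [0.1, 0.5, 0.3]
width: 0.045
```

Run:
```python
from meas import *
stat(); carton('wrist','w6.png')
im,d=get_image('scene'); save(im[140:300,220:420].repeat(4,0).repeat(4,1),'s6.png')
```

```text
t 7.55 pos [ 0.5797 -0.1296  0.1377] rel [ -77.  -152.3] jawang -15.94 ydir [-0.007  0.002 -1.   ] F [0.1 0.5 0.3] q [-0.34  0.39  1.63 -0.    1.14 -0.06] w 0.045
wrist carton top n 13919 z 0.0604 ctr stop frame [-74.4 -90.1] size [90.3 53. ] ang 1.26
```

View pics/w6.png

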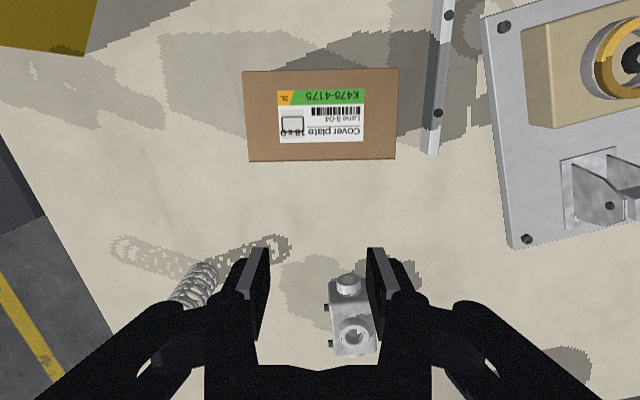

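View pics/s6.png

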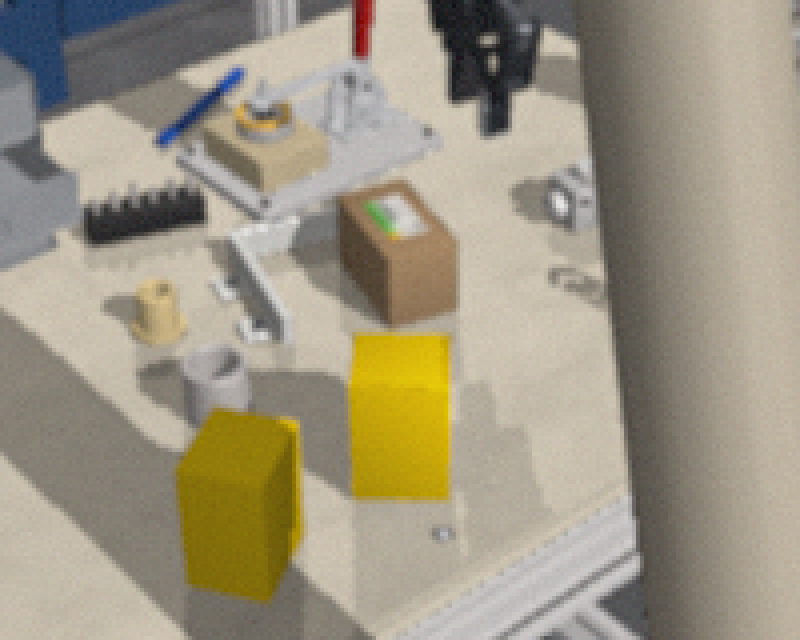

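Emit:
jog_arm(targets=[[0.045,[0.002,0,-0.045],0],[0.045,[0,0,-0.035],0],[0.045,[0,0,-0.02],0],[0.045,[0,0,0],0],[0.045,[0.0055,0.0192,0],0],[0.045,[0.0027,0.0096,0],0],[0.045,[0.0027,0.0096,0],0],[0.045,[0,0,0],0]])

```text
clock: 8.65
position: [0.5955, -0.0908, 0.0408]
ee_rot: [-0.427, 0.426, -0.564, 0.564]
contact_force: [-0.3, -1.0, 0.8]
width: 0.0449
```

Run:
```python
from meas import *
stat(); carton('wrist','w7.png')
```

```text
t 8.65 pos [ 0.5955 -0.0908  0.0408] rel [ -72.4 -110.6] jawang -15.85 ydir [ 0.001  0.    -1.   ] F [-0.3 -1.   0.8] q [-0.27  0.49  1.72  0.    0.92  0.01] w 0.0449
wrist carton top n 41462 z 0.0604 ctr stop frame [-74.9 -84.8] size [76.5 90.4] ang 89.78
```

View pics/w7.png

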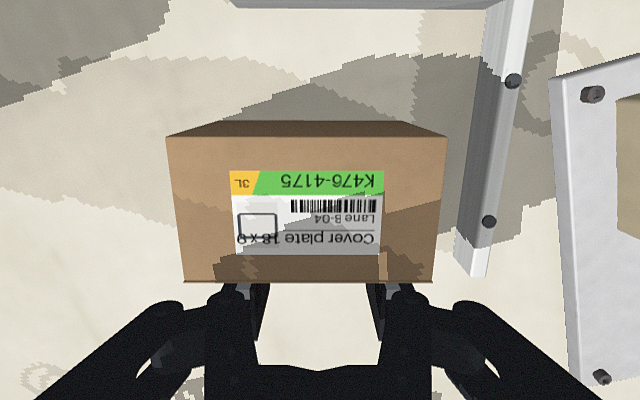

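Emit:
jog_arm(targets=[[0.045,[0.0027,0.0096,0],0],[0.045,[0.0027,0.0096,0],0],[0.045,[0.0027,0.0096,0],0],[0.045,[0.0022,0.0077,0],0],[0.045,[0.0008,0.0029,0],0],[0.045,[0,0,0],0]])

```text
clock: 9.45
position: [0.6061, -0.052, 0.0402]
ee_rot: [0.426, -0.426, 0.565, -0.564]
contact_force: [0.2, -0.1, 0.7]
width: 0.0448
```

Run:
```python
from meas import *
stat(); im,d,P,u,v,a,b=carton('wrist','w8.png')
k=(P[:,2]>.054)&(P[:,2]<.068)&(a>-150)&(a<-20); print('ymax of top',np.percentile(b[k],[99,99.9]))
```

```text
t 9.45 pos [ 0.6061 -0.052   0.0402] rel [-72.9 -70.4] jawang -15.92 ydir [-0.     0.001 -1.   ] F [ 0.2 -0.1  0.7] q [-0.2   0.5   1.71  0.    0.93  0.08] w 0.0448
wrist carton top n 41501 z 0.0604 ctr stop frame [-75.  -44.8] size [90.5 75.3] ang 0.07
ymax of top [-7.40441478 -7.2695221 ]
```

View pics/w8.png

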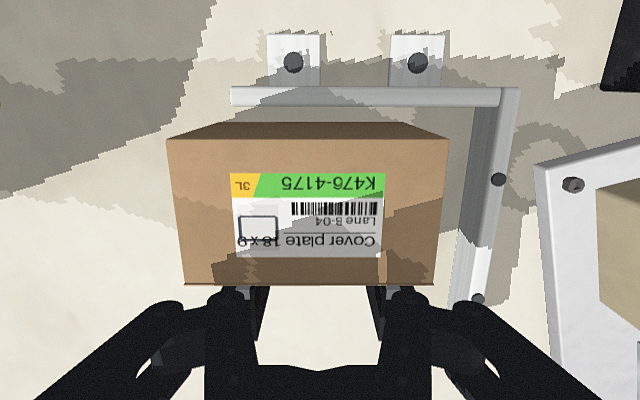

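The carton is square to the side fence with about 7 mm to go.

Emit:
jog_arm(targets=[[0.045,[0.0008,0.0029,0],0],[0.045,[0.0006,0.0019,0],0],[0.045,[0.0003,0.001,0],0],[0.045,[0.0003,0.001,0],0],[0.045,[0,0,0],0]])

```text
clock: 10.12
position: [0.6082, -0.0457, 0.0403]
ee_rot: [0.426, -0.426, 0.564, -0.564]
contact_force: [-0.3, -0.7, -0.4]
width: 0.045
```

Emit:
jog_arm(targets=[[0.045,[0.0003,0.001,0],0],[0.045,[0,0,0],0]])

```text
clock: 10.38
position: [0.6085, -0.0447, 0.0403]
ee_rot: [-0.426, 0.426, -0.564, 0.564]
contact_force: [-0.7, -0.6, -0.5]
width: 0.0451
```

Run:
```python
from meas import *
stat(); im,d,P,u,v,a,b=carton('wrist','w9.png')
k=(P[:,2]>.054)&(P[:,2]<.068)&(a>-150)&(a<-20); print('ymax of top',np.percentile(b[k],[99,99.9]))
```

```text
t 10.375 pos [ 0.6085 -0.0447  0.0403] rel [-72.6 -62.7] jawang -15.93 ydir [ 0.  0. -1.] F [-0.7 -0.6 -0.5] q [-0.19  0.5   1.71  0.    0.93  0.09] w 0.0451
wrist carton top n 41338 z 0.0604 ctr stop frame [-74.6 -37.2] size [74.7 90.5] ang 89.96
ymax of top [-0.07479025  0.07843718]
```

Emit:
jog_arm(targets=[[0.045,[0.0003,0.001,0],0],[0.045,[0,0,0],0]])

```text
clock: 10.68
position: [0.6086, -0.0441, 0.0404]
ee_rot: [-0.426, 0.426, -0.564, 0.565]
contact_force: [-0.2, -2.9, -0.1]
width: 0.0448
```

Emit:
jog_arm(targets=[[0.045,[0.0002,0.0007,0],0],[0.045,[0,0,0],0]])

```text
clock: 10.92
position: [0.6086, -0.044, 0.0405]
ee_rot: [-0.426, 0.426, -0.564, 0.565]
contact_force: [-2.5, -4.3, 1.2]
width: 0.0452
```

The carton is seated on the side fence, with the force rising to about 5 N. Next I'll back off, rise, turn and go round to its near end.

Emit:
jog_arm(targets=[[0.045,[-0.0069,-0.024,0],0],[0.01,[0,0,0.05],0],[0.01,[0,0,0.05],0],[0.01,[-0.0072,0.0086,0],-0.1745],[0.01,[-0.0072,0.0086,0],-0.1745],[0.01,[-0.0072,0.0086,0],-0.1745],[0.01,[-0.0072,0.0086,0],-0.1745],[0.01,[-0.0072,0.0086,0],-0.1745],[0.01,[-0.0072,0.0086,0],-0.1745],[0.01,[-0.0072,0.0086,0],-0.1745]])

```text
clock: 12.18
position: [0.5516, -0.0059, 0.1404]
ee_rot: [0.023, -0.023, 0.707, -0.706]
contact_force: [-0.2, 0.1, 0.3]
width: 0.0097
```

Emit:
jog_arm(targets=[[0.01,[-0.0072,0.0086,0],-0.1745],[0.01,[-0.0072,0.0086,0],-0.1745],[0.01,[0,0,0],0],[0.01,[0,0,0],0]])

```text
clock: 12.68
position: [0.5378, 0.0104, 0.1404]
ee_rot: [-0.097, 0.097, 0.701, -0.7]
contact_force: [-0.1, -0.3, 0.2]
width: 0.01
```

Run:
```python
from meas import *
stat(); im,d,P,u,v,a,b=carton('wrist','w10.png')
im,d=get_image('scene'); save(im[140:300,220:420].repeat(4,0).repeat(4,1),'s10.png')
```

```text
t 12.675 pos [0.5378 0.0104 0.1404] rel [-155.7  -29.1] jawang -105.77 ydir [ 0.001  0.    -1.   ] F [-0.1 -0.3  0.2] q [-0.11  0.3   1.75  0.    1.09  1.74] w 0.01
wrist carton top n 14716 z 0.0604 ctr stop frame [-74.9 -25.8] size [52.8 90. ] ang 89.94
```

View pics/w10.png

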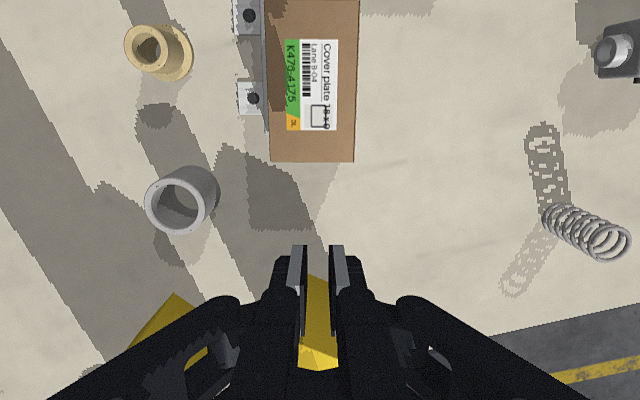

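View pics/s10.png

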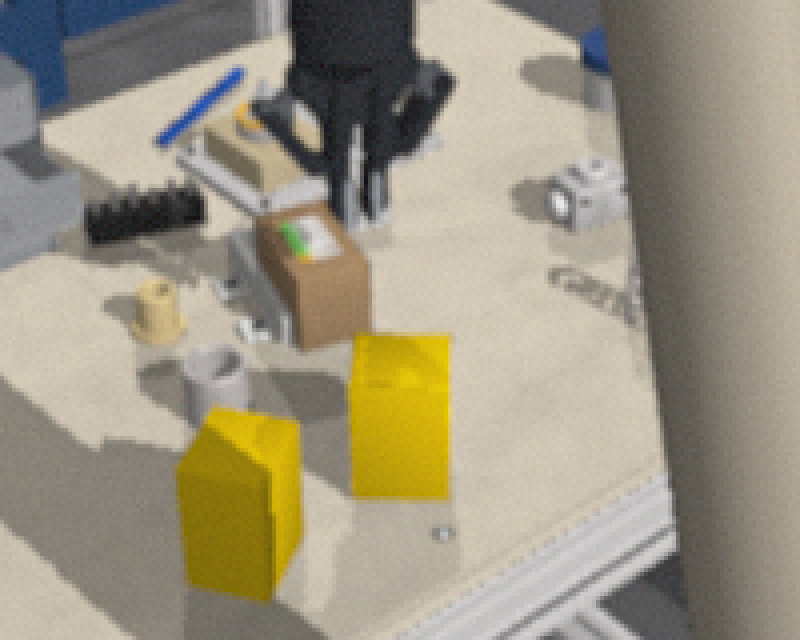

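The carton is square at (−74.9, −25.8) in the stop frame, and the path is clear. I'll lower and push towards the back fence.

Emit:
jog_arm(targets=[[0.01,[0,-0.001,-0.045],0],[0.01,[0,0,-0.035],0],[0.01,[0,0,-0.02],0],[0.01,[0.0192,-0.0055,0],0],[0.01,[0.0096,-0.0027,0],0],[0.01,[0.0096,-0.0027,0],0],[0.01,[0.0048,-0.0014,0],0],[0.01,[0,0,0],0]])

```text
clock: 13.78
position: [0.5809, -0.0031, 0.0406]
ee_rot: [0.098, -0.098, -0.7, 0.7]
contact_force: [0.6, 0.3, -0.5]
width: 0.01
```

```bash
cat > m2.py <<'E'
from meas import *
stat(); im,d,P,u,v,a,b=carton('wrist')
k=(P[:,2]>.056)&(P[:,2]<.065)&(a>-60)&(a<20)&(b>-80)&(b<20); print('top: xmax',np.percentile(a[k],[99,99.9]).round(1),'ymin/max',np.percentile(b[k],[.2,99.8]).round(1))
im2,_=im,0
E
python3 m2.py; python3 -c "
from h import *
im,d=get_image('wrist'); save(im,'w11.png')"
```

```text
t 13.775 pos [ 0.5809 -0.0031  0.0406] rel [-110.6  -30.3] jawang -105.91 ydir [ 0.001 -0.    -1.   ] F [ 0.6  0.3 -0.5] q [-0.13  0.47  1.78 -0.    0.9   1.72] w 0.01
wrist carton top n 47874 z 0.0603 ctr stop frame [-64.1 -25.7] size [ 53.1 113.2] ang 89.86
top: xmax [-8.4 -7.8] ymin/max [-52.    0.2]
```

View pics/w11.png

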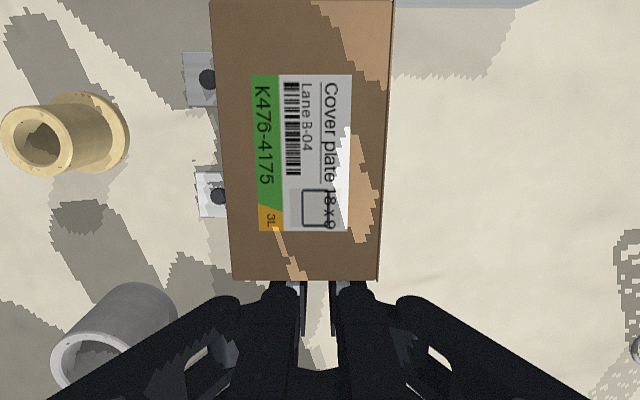

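Emit:
jog_arm(targets=[[0.01,[0.0029,-0.0008,0],0],[0.01,[0.0029,-0.0008,0],0],[0.01,[0.001,-0.0003,0],0],[0.01,[0.001,-0.0003,0],0],[0.01,[0,0,0],0]])

```text
clock: 14.5
position: [0.5884, -0.0052, 0.0403]
ee_rot: [0.098, -0.098, -0.7, 0.7]
contact_force: [-0.3, -0.2, 0.7]
width: 0.0099
```

Emit:
jog_arm(targets=[[0.01,[0.001,-0.0003,0],0],[0.01,[0,0,0],0]])

```text
clock: 14.75
position: [0.5896, -0.0055, 0.0403]
ee_rot: [0.098, -0.098, -0.7, 0.7]
contact_force: [-1.8, 0.2, -0.2]
width: 0.0103
```

```bash
python3 m2.py
```

```text
t 14.75 pos [ 0.5896 -0.0055  0.0403] rel [-101.5  -30.2] jawang -105.91 ydir [ 0.001 -0.    -1.   ] F [-1.8  0.2 -0.2] q [-0.13  0.48  1.75 -0.    0.91  1.72] w 0.0103
wrist carton top n 47737 z 0.0603 ctr stop frame [-55.5 -25.8] size [ 53.  112.4] ang 89.9
top: xmax [-0.1  0.4] ymin/max [-52.1   0.1]
```

One more small press, then I'll back off and check from above.

Emit:
jog_arm(targets=[[0.01,[0.001,-0.0003,0],0],[0.01,[0,0,0],0]])

```text
clock: 15.05
position: [0.5905, -0.0059, 0.0403]
ee_rot: [0.098, -0.098, -0.7, 0.7]
contact_force: [-1.5, 0.4, 0.6]
width: 0.0098
```

Emit:
jog_arm(targets=[[0.01,[-0.0192,0.0055,0],0],[0.01,[-0.0192,0.0055,0],0],[0.01,[0,0,0.05],0],[0.01,[0,0,0.05],0],[0.01,[0,0,0.05],0],[0.01,[0,0,0],0],[0.01,[0,0,0],0]])

```text
clock: 15.92
position: [0.5516, 0.0052, 0.19]
ee_rot: [0.098, -0.098, -0.7, 0.7]
contact_force: [-0.2, 0.0, -0.0]
width: 0.0101
```

Run:
```python
from meas import *
stat(); im,d,P,u,v,a,b=carton('wrist','w12.png')
for nm,k in dict(back=(a>-2)&(a<14)&(b<-60)&(b>-120),side=(b>-4)&(b<14)&(a<-95)&(a>-112)).items():
    k=k&(P[:,2]>.021)&(P[:,2]<.029)
    if k.sum()>20: print(nm,k.sum(),np.percentile((a if nm=='back' else b)[k],[1,5,50,95,99]).round(1))
```

```text
t 15.925 pos [0.5516 0.0052 0.19  ] rel [-141.   -30.3] jawang -105.91 ydir [-0. -0. -1.] F [-0.2  0.  -0. ] q [-0.12  0.28  1.65 -0.    1.21  1.73] w 0.0101
wrist carton top n 9394 z 0.0604 ctr stop frame [-46.  -26.1] size [52.7 83.6] ang 89.96
back 303 [1.7 1.8 2.7 3.7 3.8]
side 135 [0.6 0.7 4.3 8.2 8.4]
```

View pics/w12.png

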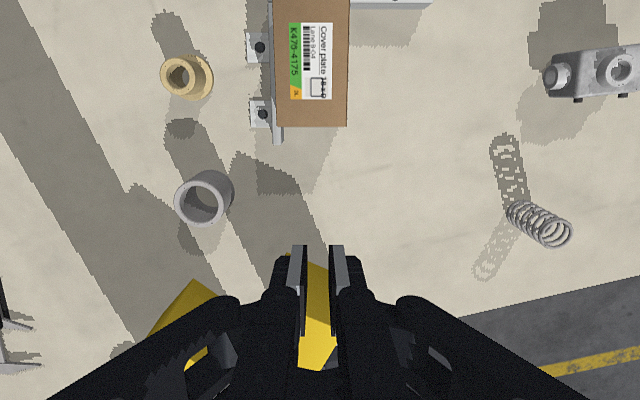

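Emit:
jog_arm(targets=[[0.01,[0.02,-0.006,0.03],0],[0.01,[0.03,-0.008,0.03],0],[0.01,[0,0,0],0],[0.01,[0,0,0],0]])

```text
clock: 16.48
position: [0.6004, -0.0085, 0.248]
ee_rot: [0.1, -0.096, -0.7, 0.7]
contact_force: [0.7, -0.9, -0.3]
width: 0.0099
```

Run:
```python
from meas import *
stat(); im,d,P,u,v,a,b=carton('wrist','w13.png')
for nm,k in dict(back=(a>-4)&(a<16)&(b<-60)&(b>-115),side=(b>-6)&(b<14)&(a<-95)&(a>-112)).items():
    k=k&(P[:,2]>.021)&(P[:,2]<.029)
    if k.sum()>20: print(nm,k.sum(),np.percentile((a if nm=='back' else b)[k],[1,5,50,95,99]).round(1))
```

```text
t 16.475 pos [ 0.6004 -0.0085  0.248 ] rel [-90.3 -30.2] jawang -105.92 ydir [-0.005  0.001 -1.   ] F [ 0.7 -0.9 -0.3] q [-0.13  0.32  1.45  0.    1.38  1.72] w 0.0099
wrist carton top n 5735 z 0.0604 ctr stop frame [-43.5 -26.1] size [52.7 89.3] ang 89.97
back 509 [2.4 2.4 6.  9.7 9.8]
side 81 [0.6 0.8 4.8 8.1 8.3]
```

View pics/w13.png

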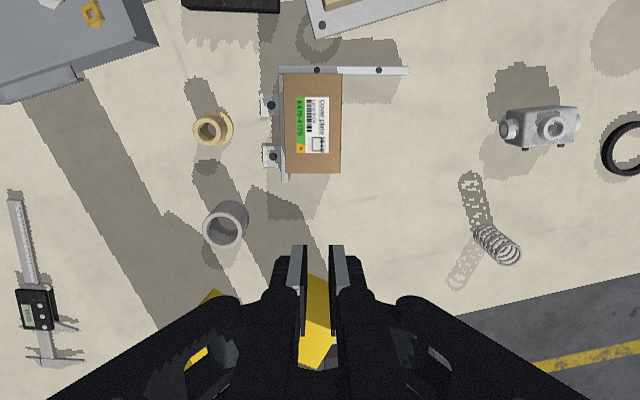

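Both axes measure snug, with a gap of about 0.5 mm. The contact force on the back fence was only about 2 N, so I'll press once more to be sure.

Emit:
jog_arm(targets=[[0.01,[-0.03,0.0085,-0.03],0],[0.01,[-0.02,0.0055,-0.028],0],[0.01,[0,0,-0.05],0],[0.01,[0,0,-0.05],0],[0.01,[0,0,-0.05],0],[0.01,[0.0192,-0.0055,0],0],[0.01,[0.0125,-0.0036,0],0],[0.01,[0.0048,-0.0014,0],0],[0.01,[0,0,0],0]])

```text
clock: 17.65
position: [0.5884, -0.0053, 0.0428]
ee_rot: [0.098, -0.098, -0.7, 0.7]
contact_force: [-0.2, -0.8, 0.1]
width: 0.0099
```

```bash
python3 m2.py
```

```text
t 17.65 pos [ 0.5884 -0.0053  0.0428] rel [-102.7  -30.3] jawang -105.92 ydir [ 0. -0. -1.] F [-0.2 -0.8  0.1] q [-0.13  0.48  1.76 -0.    0.91  1.72] w 0.0099
wrist carton top n 46243 z 0.0604 ctr stop frame [-56.  -25.9] size [114.   53.1] ang 0.04
top: xmax [0.2 0.7] ymin/max [-52.1   0.1]
```

Emit:
jog_arm(targets=[[0.01,[0.0019,-0.0005,0],0],[0.01,[0.001,-0.0003,0],0],[0.01,[0,0,0],0]])

```text
clock: 18.08
position: [0.5908, -0.0059, 0.0424]
ee_rot: [0.098, -0.098, -0.7, 0.7]
contact_force: [-1.4, 0.2, 1.1]
width: 0.0101
```

Emit:
jog_arm(targets=[[0.01,[0.001,-0.0003,0],0],[0.01,[0,0,0],0]])

```text
clock: 18.32
position: [0.5911, -0.0061, 0.0423]
ee_rot: [-0.099, 0.097, 0.7, -0.7]
contact_force: [-4.6, 1.9, 3.3]
width: 0.0101
```

Now firm contact at about 5 N, with the advance stopped. Backing straight off, then the final check.

Emit:
jog_arm(targets=[[0.01,[-0.0192,0.0055,0],0],[0.01,[-0.0192,0.0055,0],0],[0.01,[0,0,0.05],0],[0.01,[0,0,0.05],0],[0.01,[0,0,0.05],0],[0.01,[0.02,-0.006,0.03],0],[0.01,[0.03,-0.008,0.03],0],[0.01,[0,0,0],0],[0.01,[0,0,0],0]])

```text
clock: 19.45
position: [0.6031, -0.0093, 0.2512]
ee_rot: [0.099, -0.097, -0.7, 0.7]
contact_force: [-0.4, -0.1, -0.3]
width: 0.0102
```

Run:
```python
from meas import *
stat(); im,d,P,u,v,a,b=carton('wrist','w14.png')
for nm,k in dict(back=(a>-4)&(a<16)&(b<-60)&(b>-115),side=(b>-6)&(b<14)&(a<-95)&(a>-112)).items():
    k=k&(P[:,2]>.021)&(P[:,2]<.029)
    if k.sum()>20: print(nm,k.sum(),np.percentile((a if nm=='back' else b)[k],[1,5,50,95,99]).round(1))
im,d=get_image('scene'); save(im[140:300,220:420].repeat(4,0).repeat(4,1),'s14.png')
# bystanders, wrist depth
for n,(x,y,z0,z1,rr) in dict(sleeve=(.5638,.107,.03,.05,.04),bush=(.6655,.0864,.028,.042,.03),spring=(.459,-.178,.045,.065,.03),valve=(.575,-.24,.02,.06,.06)).items():
    k=(np.hypot(P[:,0]-x,P[:,1]-y)<rr)&(P[:,2]>z0)&(P[:,2]<z1)
    if k.sum()>20: print(n,k.sum(),rect(P[k])[:2])
```

```text
t 19.45 pos [ 0.6031 -0.0093  0.2512] rel [-87.5 -30.1] jawang -105.92 ydir [-0.002  0.    -1.   ] F [-0.4 -0.1 -0.3] q [-0.13  0.32  1.44 -0.    1.39  1.72] w 0.0102
wrist carton top n 5593 z 0.0604 ctr stop frame [-42.8 -26.1] size [52.7 89.9] ang 89.99
back 503 [2.3 2.4 6.1 9.8 9.9]
side 67 [1.1 1.1 4.4 7.7 7.7]
sleeve 798 (array([566.2, 106.8]), array([42.1, 42.9]))
bush 433 (array([667.7,  86.6]), array([27.5, 27.7]))
spring 348 (array([ 461.2, -178.6]), array([27.2, 27.5]))
valve 2486 (array([ 576.6, -240.3]), array([72.8, 39.8]))
```

View pics/w14.png

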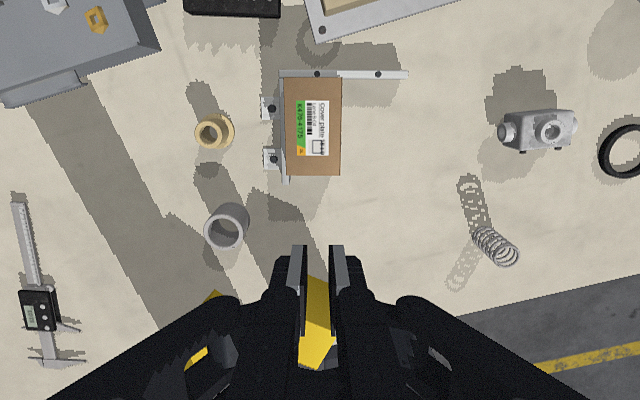

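View pics/s14.png

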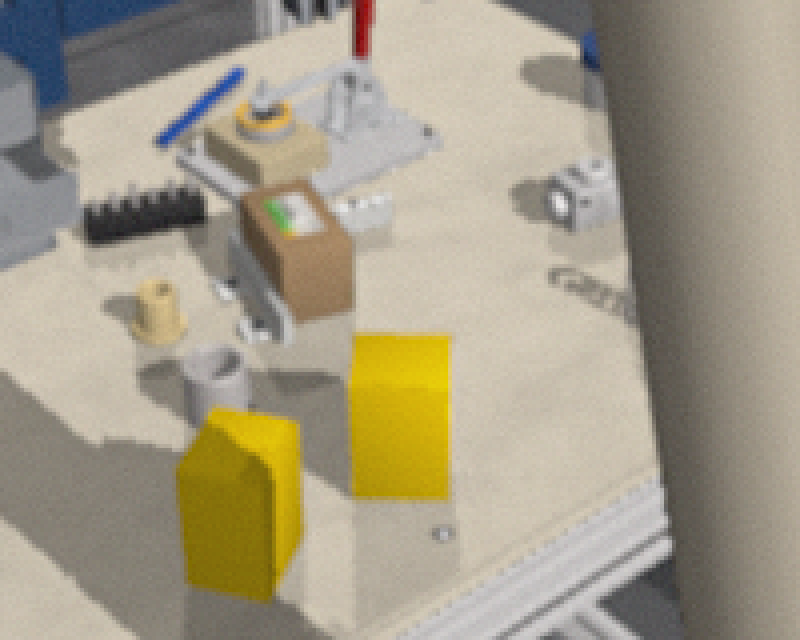

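The wrist view at (313,126) shows the carton in the corner, with no visible gap at either fence. Everything measured by the wrist camera shows the same +2 mm camera bias in x. With that removed, the carton centre is at x' ≈ −45, y' ≈ −26, and it sits within 0.1° of square. Handing in.

```bash
python3 -c "
from rig import sign_off
print(sign_off())"
```

```text
the job is handed in; nothing more can be done
None
```

I tipped the brown carton onto its back by pushing high on the label face. I then pushed it sideways onto the side fence and forward onto the back fence, both times with two fingers, and handed the job in at about 19.5 s of the 51 s. It was only pushed, never gripped or lifted.

**Final position:** the carton lies label up, with its top face at 60 mm. Its centre is about (−45, −26) mm in the stop frame, within about 0.1° of square. Both fences gave a firm stop of about 5 N.

**Other things on the bench:** the sleeve, bush, spring and valve block measured within about 2.5 mm of where they started. The grease tub and the yellow look-alikes were not measured again, but the arm never went near the tub, and the yellow cartons look unmoved in the scene view.

**Checks that disagreed:**
- The wrist and top cameras differ by about 2 mm in x, within the stated calibration. The x figure above is taken relative to the fence as seen in the wrist picture; without that correction it reads −42.8 mm, which is still within limits.
- The first push on the back fence reached only about 2 N, so I pressed again and it came up firm.

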